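# Line up capacitors by size on the inspection rail

### The job

Stand the four loose capacitors upright on the rail's four round pads, one centred on each pad, in order of size: the smallest on the pad next to the tall stop plate, each next one larger, and the largest at the far end. Do not let any of them fall over on the way.

Things in the scene. Friction and masses are not known exactly. Their poses are not given: they have to be found in the camera images.
- cap_1: The smallest of four loose capacitors: an upright black plastic cylinder with a bright aluminium disc on its top and a grey stripe down one side, 20 mm in diameter, 30 mm tall, about 20 g, standing free on the bench. Origin: centre of its underside; z up along its axis. Beyond the rail, centre at least 80 mm from those of its neighbours, among them other parts up to 32 mm tall.
- cap_2: The second smallest of four loose capacitors: an upright black plastic cylinder with a bright aluminium disc on its top and a grey stripe down one side, 25 mm in diameter, 42 mm tall, about 35 g, standing free on the bench. Origin: centre of its underside; z up along its axis. Beyond the rail, centre at least 80 mm from those of its neighbours, among them other parts up to 32 mm tall.
- cap_3: The second largest of four loose capacitors: an upright black plastic cylinder with a bright aluminium disc on its top and a grey stripe down one side, 30 mm in diameter, 54 mm tall, about 60 g, standing free on the bench. Origin: centre of its underside; z up along its axis. Beyond the rail, centre at least 80 mm from those of its neighbours, among them other parts up to 32 mm tall.
- cap_4: The largest of four loose capacitors: an upright black plastic cylinder with a bright aluminium disc on its top and a grey stripe down one side, 35 mm in diameter, 66 mm tall, about 95 g, standing free on the bench. Origin: centre of its underside; z up along its axis. Beyond the rail, centre at least 80 mm from those of its neighbours, among them other parts up to 32 mm tall.
- pad_1: Round flat black rubber pad fixed on the rail, 44 mm in diameter, 3 mm thick; first of four in a straight row 70 mm apart, counted from the left end of the rail as the robot sees it (+y). All four look alike. Origin: centre of its underside, 12 mm above the bench; a thing standing on it has its underside 3 mm above this origin. Axes as the rail's.
- pad_2: Round flat black rubber pad fixed on the rail, 44 mm in diameter, 3 mm thick; second of four in a straight row 70 mm apart, counted from the left end of the rail as the robot sees it (+y). All four look alike. Origin: centre of its underside, 12 mm above the bench; a thing standing on it has its underside 3 mm above this origin. Axes as the rail's.
- pad_3: Round flat black rubber pad fixed on the rail, 44 mm in diameter, 3 mm thick; third of four in a straight row 70 mm apart, counted from the left end of the rail as the robot sees it (+y). All four look alike. Origin: centre of its underside, 12 mm above the bench; a thing standing on it has its underside 3 mm above this origin. Axes as the rail's.
- pad_4: Round flat black rubber pad fixed on the rail, 44 mm in diameter, 3 mm thick; fourth of four in a straight row 70 mm apart, counted from the left end of the rail as the robot sees it (+y). All four look alike. Origin: centre of its underside, 12 mm above the bench; a thing standing on it has its underside 3 mm above this origin. Axes as the rail's.
- stop: Upright dark steel stop plate, 54 x 16 x 45 mm (across the rail, along it, tall), fixed across one end of the rail, 50 mm beyond the nearest pad's centre; at either end, differing from start to start (the other end has only a thin flat strip 3 mm high). Origin: centre of its underside, 12 mm above the bench. Its top is 57 mm above the bench.
- rail: Flat aluminium rail fixed to the bench, 54 mm wide, 350 mm long, 12 mm high, carrying pads and stop. Origin: centre of its underside, on the bench; y runs along its length towards pad_1, x across it, away from the robot. Its place and yaw (up to 0.2 rad either way) vary.

How it is judged:
By the outcome, as a careful person would: the job done as asked, in the order asked, and still so for the second after the job is handed in, with the robot touching nothing.
It also fails if it takes over 96 s, if anything falls off the work surface, if the arm or the gripper's body presses on something with over 40 N, if the wrist force passes 120 N, or if a joint passes its speed limit or range.

### The arm

A 6-joint arm with a two-finger parallel gripper is mounted at the origin on the work surface. World frame = base frame: x ahead of the robot, y to its left, z up, the work surface at z = 0. Lengths are in mm, angles in degrees, forces in N, time in s.
With the tool pointing down it reaches from about 300 to 850 mm from the base axis. Payload 4.2 kg.
Tool frame: the origin (TCP) lies midway between the tips of the shut fingers; the grasp point (between the pads) lies 19 mm behind it; z points along the fingers, y is the line along which they close (so a half turn about z gives the same grasp; the last joint's range is limited). The gripper opens to 91 mm and grips with 3 to 60 N. Pads are 32 mm wide; open, the fingers measure 118 mm over their backs; the gripper's body (76 mm by 178 mm) begins 60 mm behind the grasp point.
Start: joints at [-68.125, 18.312, 89.639, -0, 72.044, -1.146], TCP at [224.873, -529.221, 213.976] pointing down, gripper open.
Joint ranges: [-177.97, 177.97], [-48.28, 115.42], [12.27, 149.76], [-77.06, 257.06], [2.81, 150.46], [-146.56, 146.56]. Speed limits (degrees/s): [147.25, 147.25, 180, 180, 180, 180].

### API

Orientations are given as [roll, pitch, yaw] about the fixed x, y, z axes, in that order (R = Rz(yaw) Ry(pitch) Rx(roll)).
In Python, from workcell import env gives the robot as it stands.
- The arm moves only by the shell command python3 -m jog 'ROWS' [FORCE]. ROWS is a JSON object of lists of equal length, an entry for each row: "jaw": the finger opening in mm, from 0 to 91.2; "slide": the shift along the tool's x, y, z in units of 30 mm (1.0 is 30 mm), a list of three; "spin": the turn about the tool's z in units of 8 degrees (1.0 is 8 degrees). In form: {"jaw": [jaw, ...], "slide": [[dx, dy, dz], ...], "spin": [spin, ...]}. A call has 1 to 10 rows; each row shifts and turns the commanded pose from where the row before left it, along the tool's axes as they then stand; what a row does not reach is not made up. A row lasts 1/10 s, in which the tool goes at most 50 mm and 8.59 degrees, less where a joint would pass 70% of its speed; a pose out of reach is approached as far as the arm can. A call is refused whole if a number of a shift passes 1 or a number of a turn 1, either way. A call with a gripper value outside its range is refused whole. The fingers move at their own pace and stop on an object; FORCE is the grip in N (left out, the last holds). Time passes only in rows, so rows that do not move let the fingers close. It gives the time, the measured TCP pose, the force, the opening and the grip force at its end, in the units of the state.
- env.state(): the state, without advancing time (a new reading comes with each control period).
- env.grab_frame(name): name is "side" or "top" or "wrist"; returns the picture (420x560x3 uint8, red, green, blue); there is no depth.
- env.camera_model(name): a dict with "fx", "fy", "cx", "cy" (pixels), "camera_from_world" (4x4, takes a point from world to camera coordinates). Camera axes: x right, y up, looking along -z (the intrinsics and any distortion apply to the point x, -y, -z); pixel columns grow to the right and rows downward; lengths in mm; the calibration is good to about 2 mm. A picture is of the moment at which its call begins: read the wrist's pose just before it. camera_model takes no time and is no camera call; for the wrist camera it gives the pose at the moment of the call.
- env.job_done(): hands the job in; it is judged then, once.
The state is a dict: "time_s": time; "qpos": joint angles; "qvel": joint speeds; "effort": joint torques, N m; "ee_pos": TCP position; "ee_rot": TCP orientation; "force": force on the tool from outside, world axes, zero at the start; "torque": the same for the moment, N m; "gripper_width": finger opening in mm; "gripper_force": force on a finger pad.
Only numpy, scipy, OpenCV 4.12 (cv2) and the standard library are available. Lean on these libraries where they do the work, as an engineer would, in place of code of your own. Each camera call takes 0.05 s, during which the arm holds its last target. There are 200 camera calls.

## Working session

There is one attempt and no reset: what is moved stays moved. The work goes in short steps, Python scripts to look and compute and a shell command to move; the robot and the scene stay as the last step left them, time stands still between calls to the robot, and variables do not carry over. Pictures are saved under pics/ and viewed, at most 14 in all, crops included, and the job is handed in when it is done.

```bash
ls; mkdir -p pics
python3 - <<'E'
from workcell import env
import cv2,numpy as np
print(env.state())
for n in("top","side"):
    im=env.grab_frame(n); cv2.imwrite(f"pics/{n}0.png",im[:,:,::-1]); m=env.camera_model(n); print(n,m)
E
```

```text
pics
{'time_s': 0.0, 'qpos': array([-6.81253406e+01,  1.83505038e+01,  8.97078652e+01,  2.44138541e-04,
        7.20433694e+01, -1.14502514e+00]), 'qvel': array([-0.1037104 ,  0.07090999, -0.02160003,  0.01160266,  0.07312009,
        0.0860409 ]), 'effort': array([ 2.43333132e-03, -4.12449324e+01, -2.31970668e+01,  7.28418888e-02,
        4.57112887e-02, -1.72640903e-04]), 'ee_pos': array([ 224.66956157, -528.72840282,  213.12179778]), 'ee_rot': array([-1.79898287e+02, -2.26511584e-03,  2.30196070e+01]), 'force': array([ 0.51006331,  0.73336646, -0.04926035]), 'torque': array([ 0.01259789, -0.01570979, -0.06530044]), 'gripper_force': 0.0, 'gripper_width': 91.32165331583877}
top {'fx': 428.6639588643886, 'fy': 428.6639588643886, 'cx': 279.7696750847008, 'cy': 212.93146842691962, 'camera_from_world': array([[ 7.57347358e-03, -9.99956141e-01,  5.50978516e-03,
        -5.30764156e+00],
       [ 9.93038652e-01,  8.16853955e-03,  1.17505361e-01,
        -5.65244077e+02],
       [-1.17545215e-01,  4.58150588e-03,  9.93056963e-01,
        -8.52285152e+02],
       [ 0.00000000e+00,  0.00000000e+00,  0.00000000e+00,
         1.00000000e+00]])}
side {'fx': 527.8052693092048, 'fy': 527.8052693092048, 'cx': 278.1490611075977, 'cy': 203.40891321752218, 'camera_from_world': array([[-8.65812908e-01, -5.00271141e-01, -9.83841489e-03,
         4.75368674e+02],
       [ 3.72381835e-01, -6.57360609e-01,  6.55140289e-01,
        -2.57790937e+02],
       [-3.34215166e-01,  5.63565272e-01,  7.55443186e-01,
        -7.31240129e+02],
       [ 0.00000000e+00,  0.00000000e+00,  0.00000000e+00,
         1.00000000e+00]])}
```

View pics/top0.png

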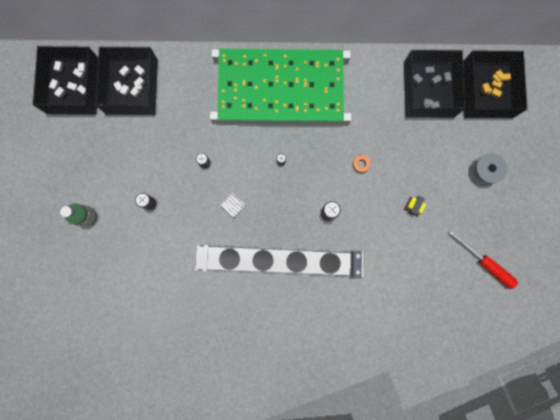

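View pics/side0.png

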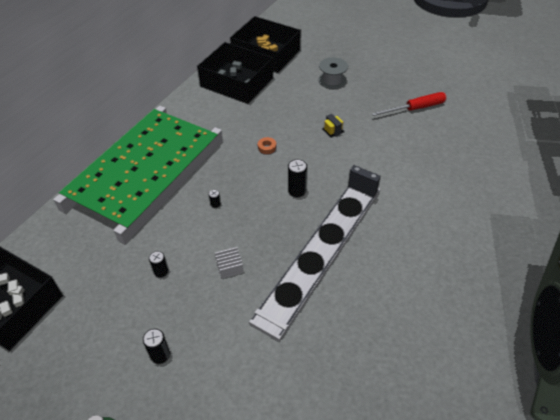

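The top view shows the caps at (281,159), (202,160), (143,201) and (332,210) in rising size. The pads are at (230,259), (263,260), (297,262) and (330,263), and the stop is at (357,264), the -y end. So cap_1 goes to pad_4, up to cap_4 on pad_1.

```bash
cat > h.py <<'E'
from workcell import env
import cv2,numpy as np
def ray(n,uv):
    m=env.camera_model(n);T=m["camera_from_world"];R=T[:3,:3];c=-R.T@T[:3,3]
    d=R.T@np.array([(uv[0]-m["cx"])/m["fx"],-(uv[1]-m["cy"])/m["fy"],-1]);return c,d
def onz(n,uv,z):
    c,d=ray(n,uv);return (c+d*(z-c[2])/d[2])[:2]
def px(n,p):
    m=env.camera_model(n);q=m["camera_from_world"]@np.r_[p,1]
    return np.array([m["cx"]-m["fx"]*q[0]/q[2],m["cy"]+m["fy"]*q[1]/q[2]])
def blobs(im,bright,thr,amin,amax):
    g=cv2.cvtColor(im,cv2.COLOR_RGB2GRAY);m=((g>thr) if bright else (g<thr)).astype(np.uint8)
    k,l,s,c=cv2.connectedComponentsWithStats(m)
    return [(c[i],s[i,4],s[i,2],s[i,3]) for i in range(1,k) if amin<s[i,4]<amax]
def near(bl,uv,r):
    b=[x for x in bl if np.hypot(*(x[0]-uv))<r]
    return min(b,key=lambda x:np.hypot(*(x[0]-uv))) if b else None
E
cat > m.py <<'E'
from h import *
H=[30,42,54,66]
im={n:env.grab_frame(n) for n in("top","side")}
C=[(281,159),(202,160),(143,201),(332,210)];S=[(214,193),(157,257),(153,338),(297,166)]
P=[(230,259),(263,260),(297,262),(330,263)];Q=[(350,207),(331,234),(310,263),(288,294)]
for i in range(4):
    print("cap",i+1)
    for n,u in(("top",C[i]),("side",S[i])):
        b=near(blobs(im[n],1,140,8,900),u,8)
        if b: print(n,b[0].round(1),b[1:],onz(n,b[0],H[i]).round(1),"diam",2*np.sqrt(b[1]/np.pi)*np.hypot(*(onz(n,b[0]+[1,0],H[i])-onz(n,b[0],H[i]))))
for i in range(4):
    print("pad",i+1)
    for n,u in(("top",P[i]),("side",Q[3-i])):
        b=near(blobs(im[n],0,70,80,900),u,8)
        if b: print(n,b[0].round(1),b[1:],onz(n,b[0],15).round(1))
E
python3 m.py
```

```text
cap 1
side [213.4 192.6] (np.int32(47), np.int32(10), np.int32(7)) [684.1  -4. ] diam 13.792694407891654
cap 2
side [155.9 256.5] (np.int32(99), np.int32(13), np.int32(10)) [678.5 161.7] diam 17.814748345342736
cap 3
side [152.7 337.4] (np.int32(215), np.int32(18), np.int32(16)) [588.8 277.4] diam 22.97014516622766
cap 4
side [297.1 165.3] (np.int32(139), np.int32(16), np.int32(12)) [ 570.5 -105.4] diam 23.467438997340825
pad 1
side [287.8 294.3] (np.int32(521), np.int32(27), np.int32(24)) [471.4 104.3]
pad 2
side [310.2 262.4] (np.int32(459), np.int32(27), np.int32(22)) [469.   34.3]
pad 3
side [330.7 233.4] (np.int32(401), np.int32(26), np.int32(20)) [466.4 -35.5]
pad 4
side [349.5 206.6] (np.int32(347), np.int32(24), np.int32(19)) [ 464.  -105.6]
```

```bash
sed -i 's/1,140,8,900/1,dict(top=175,side=140)[n],8,900/; s/0,70,80,900/0,dict(top=60,side=70)[n],80,900/' m.py; python3 m.py | grep -v side
```

```text
cap 1
top [280.7 157.5] (np.int32(48), np.int32(8), np.int32(8)) [683.2  -1.9] diam 16.4654955607654
cap 2
top [201.  158.1] (np.int32(71), np.int32(9), np.int32(9)) [677.5 163.5] diam 19.7087453687977
cap 3
top [141.5 199.4] (np.int32(115), np.int32(12), np.int32(12)) [588.  278.9] diam 24.41681649952083
cap 4
top [331.6 209.1] (np.int32(164), np.int32(14), np.int32(15)) [ 569.9 -103.9] diam 28.815780125263206
pad 1
pad 2
pad 3
pad 4
```

```bash
sed -i 's/top=60/top=45/' m.py; python3 m.py | grep -A1 pad;  sed -i 's/top=45/top=80/' m.py; python3 m.py | grep -A1 pad
```

```text
pad 1
side [287.8 294.3] (np.int32(521), np.int32(27), np.int32(24)) [471.4 104.3]
pad 2
side [310.2 262.4] (np.int32(459), np.int32(27), np.int32(22)) [468.9  34.3]
pad 3
side [330.7 233.4] (np.int32(403), np.int32(26), np.int32(20)) [466.3 -35.5]
pad 4
side [349.5 206.6] (np.int32(346), np.int32(24), np.int32(19)) [ 464.  -105.7]
pad 1
side [287.8 294.3] (np.int32(521), np.int32(27), np.int32(24)) [471.4 104.3]
pad 2
side [310.2 262.4] (np.int32(459), np.int32(27), np.int32(22)) [468.9  34.3]
pad 3
side [330.7 233.4] (np.int32(403), np.int32(26), np.int32(20)) [466.3 -35.5]
pad 4
side [349.5 206.6] (np.int32(347), np.int32(24), np.int32(19)) [ 464.1 -105.7]
```

Run:
```python
from h import *
g=env.grab_frame("top");print(g[259,212:250,0],g[245:275,263,0])
for t in(60,80,100):
  print(t)
  for b in blobs(g,0,t,150,900):
    if 245<b[0][1]<280 and 215<b[0][0]<345: print(b[0].round(1),b[1:],onz("top",b[0],15).round(1))
```

```text
[221 221 222 221 221 219 192 144 114 104 104 105 106 104 104 103 104 106
 103 104 102 103 105 103 103 103 105 132 189 219 221 220 221 221 221 221
 222 222] [156 157 154 138 111  91  80  79  77  80  83  87  91  91  96  97 102  98
 100  99 101 101 102 100 101 113 121 133 144 152]
60
80
100
[296.7 259.4] (np.int32(207), np.int32(18), np.int32(17)) [470.2 -36.9]
[329.8 262.7] (np.int32(272), np.int32(19), np.int32(20)) [ 464.  -105.9]
```

Run:
```python
from h import *
g=env.grab_frame("top");cv2.imwrite("pics/top1.png",g[:,:,::-1])
for t in(115,125,135):
  print(t)
  for b in blobs(g,0,t,150,900):
    if 245<b[0][1]<280 and 215<b[0][0]<345: print(b[0].round(1),b[1:],onz("top",b[0],15).round(1))
```

```text
115
[229.1 258.3] (np.int32(285), np.int32(19), np.int32(20)) [471.5 103.7]
[262.6 259.7] (np.int32(292), np.int32(18), np.int32(22)) [469.1  34.1]
[296.2 261.3] (np.int32(296), np.int32(19), np.int32(20)) [466.3 -35.9]
[329.8 262.7] (np.int32(299), np.int32(19), np.int32(20)) [ 464.  -105.9]
125
[229.1 258.3] (np.int32(307), np.int32(19), np.int32(21)) [471.4 103.8]
[262.6 259.8] (np.int32(313), np.int32(20), np.int32(22)) [468.9  34. ]
[296.1 261.3] (np.int32(306), np.int32(19), np.int32(21)) [466.3 -35.8]
[329.7 262.7] (np.int32(313), np.int32(20), np.int32(22)) [ 464.  -105.7]
135
[229.1 258.1] (np.int32(324), np.int32(19), np.int32(23)) [471.9 103.9]
[262.6 260. ] (np.int32(330), np.int32(20), np.int32(24)) [468.5  34.1]
[296.2 261.6] (np.int32(332), np.int32(20), np.int32(23)) [465.8 -36. ]
[329.6 262.6] (np.int32(328), np.int32(20), np.int32(23)) [ 464.2 -105.5]
```

View pics/top1.png

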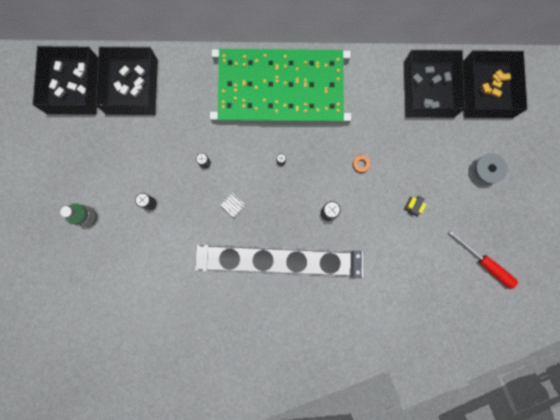

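Side and top agree to within 2 mm on all the caps and 1 mm on the pads, which are 70 mm apart with the rail yawed about -2°. First I'll turn the tool to yaw 88° so the fingers close across the rail.

```bash
cat > go.py <<'E'
import sys
from h import *
from scipy.spatial.transform import Rotation as Ro
s=env.state();R=Ro.from_euler("xyz",s["ee_rot"],degrees=True).as_matrix()
t=np.array(list(map(float,sys.argv[1:4])))
print("t",round(s["time_s"],2),s["ee_pos"].round(1),s["ee_rot"].round(2),"F",s["force"].round(1),"w",round(s["gripper_width"],1),"g",round(s["gripper_force"],1))
print("slide units total",(R.T@(t-s["ee_pos"])/30).round(2),"spin units to yaw88",((s["ee_rot"][2]-88)/8).round(2))
E
python3 -m jog '{"jaw":[91,91,91,91,91,91,91,91,60,60],"slide":[[0,0,0],[0,0,0],[0,0,0],[0,0,0],[0,0,0],[0,0,0],[0,0,0],[0,0,0],[0,0,0],[0,0,0]],"spin":[-1,-1,-1,-1,-1,-1,-1,-1,0,0]}' 10; python3 go.py 683.6 -3 150
```

```text
time_s: 1.6
ee_pos: [224.9, -529.2, 214.0]
ee_rot: [180.0, 0.0, 86.9]
force: [-0.2, -0.6, 0.0]
gripper_width: 78.1
gripper_force: 0.0
t 1.6 [ 224.9 -529.2  214. ] [1.7999e+02 1.0000e-02 8.6860e+01] F [-0.2 -0.6  0. ] w 78.1 g 0.0
slide units total [18.35 14.3   2.13] spin units to yaw88 -0.14
```

```bash
python3 -m jog '{"jaw":[45,45,45,45,45,45,45,45,45,45],"slide":[[0.5,0.4,0],[1,0.8,0],[1,0.8,0],[1,0.8,0],[1,0.8,0],[1,0.8,0],[1,0.8,0],[1,0.8,0],[1,0.8,0],[1,0.8,0]],"spin":[-0.14,0,0,0,0,0,0,0,0,0]}'; python3 go.py 683.6 -3 120
```

```text
time_s: 2.6
ee_pos: [463.2, -250.7, 214.1]
ee_rot: [180.0, 0.0, 88.0]
force: [0.0, 0.3, 0.5]
gripper_width: 45.1
gripper_force: 0.0
t 2.6 [ 463.2 -250.7  214.1] [1.7998e+02 2.0000e-02 8.8000e+01] F [0.  0.3 0.5] w 45.1 g 0.0
slide units total [8.51 7.05 3.14] spin units to yaw88 -0.0
```

```bash
python3 -m jog '{"jaw":[45,45,45,45,45,45,45,45,45,45],"slide":[[1,0.8,0],[1,0.8,0],[1,0.8,0.4],[1,0.8,0.4],[1,0.8,0.4],[1,0.8,0.4],[1,0.8,0.4],[1,0.8,0.4],[0.51,0.65,0.74],[0,0,0]],"spin":[0,0,0,0,0,0,0,0,0,0]}'; python3 go.py 683.6 -3 6
python3 - <<'E'
from h import *
im=env.grab_frame("wrist");cv2.imwrite("pics/w1.png",im[:,:,::-1]);print(px("wrist",[683.6,-3,30]))
E
```

```text
time_s: 3.6
ee_pos: [682.1, -1.2, 115.8]
ee_rot: [-179.7, -0.0, 88.2]
force: [-0.3, 0.4, -0.7]
gripper_width: 45.0
gripper_force: 0.0
t 3.6 [682.1  -1.2 115.8] [-1.7972e+02 -3.0000e-02  8.8180e+01] F [-0.3  0.4 -0.7] w 45.0 g 0.0
slide units total [-0.06  0.07  3.66] spin units to yaw88 0.02
[279.18785069 207.99190664]
```

View pics/w1.png

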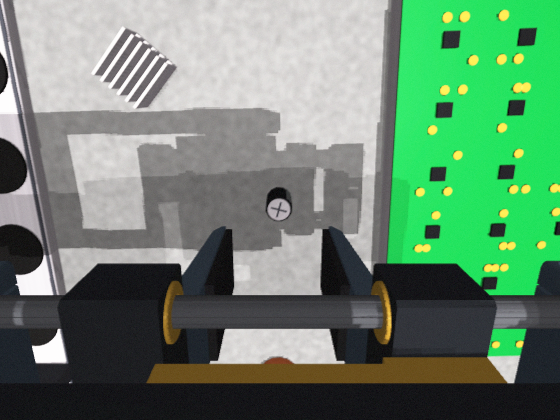

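The wrist view shows the cap_1 disc at (279,208), exactly where predicted, so I'll descend.

```bash
python3 -m jog '{"jaw":[45,45,45,45,45,45,20,10,10,10],"slide":[[-0.06,0.06,0.8],[0,0,0.8],[0,0,0.8],[0,0,0.8],[0,0,0.48],[0,0,0],[0,0,0],[0,0,0],[0,0,0],[0,0,0]],"spin":[0.02,0,0,0,0,0,0,0,0,0]}' 10; python3 go.py 464 -105.8 150
```

```text
time_s: 4.65
ee_pos: [684.4, -5.6, 10.6]
ee_rot: [179.9, 0.0, 88.0]
force: [-0.0, -0.8, 3.4]
gripper_width: 19.2
gripper_force: 10.0
t 4.65 [684.4  -5.6  10.6] [179.88   0.    87.98] F [-0.  -0.8  3.4] w 19.2 g 10.0
slide units total [-3.6  -7.21 -4.66] spin units to yaw88 -0.0
```

The measured pose was still settling when I read it, so the grip ended 5 mm high and 2.6 mm off in y. I'll regrip.

```bash
python3 -m jog '{"jaw":[30,30,30,30,30,15,10,10,10,10],"slide":[[0,0,0],[0,0,0],[0.09,0,0.15],[0,0,0],[0,0,0],[0,0,0],[0,0,0],[0,0,0],[0,0,0],[0,0,0]],"spin":[0,0,0,0,0,0,0,0,0,0]}' 10; python3 go.py 464 -105.8 100
```

```text
time_s: 5.65
ee_pos: [683.8, -2.9, 4.9]
ee_rot: [180.0, 0.0, 88.0]
force: [-0.3, 0.5, -0.3]
gripper_width: 19.4
gripper_force: 10.0
t 5.65 [683.8  -2.9   4.9] [180.     0.    87.98] F [-0.3  0.5 -0.3] w 19.4 g 10.0
slide units total [-3.69 -7.2  -3.17] spin units to yaw88 -0.0
```

```bash
python3 -m jog '{"jaw":[10,10,10,10,10,10,10,10,10,10],"slide":[[0,0,-0.4],[0,0,-0.8],[0,0,-0.9],[0,0,-0.9],[-0.3,-0.6,-0.17],[-0.4,-0.8,0],[-0.4,-0.8,0],[-0.4,-0.8,0],[-0.4,-0.8,0],[-0.4,-0.8,0]],"spin":[0,0,0,0,0,0,0,0,0,0]}' && python3 -m jog '{"jaw":[10,10,10,10,10,10,10],"slide":[[-0.4,-0.8,0],[-0.4,-0.8,0],[-0.4,-0.8,0],[-0.19,-0.2,0],[0,0,0],[0,0,0],[0,0,0]],"spin":[0,0,0,0,0,0,0]}'; python3 go.py 464 -105.8 20.3
```

```text
time_s: 6.65
ee_pos: [542.7, -67.4, 101.0]
ee_rot: [179.9, 0.0, 88.0]
force: [-0.0, 0.4, -0.6]
gripper_width: 19.6
gripper_force: 10.0
time_s: 7.35
ee_pos: [465.4, -105.7, 100.2]
ee_rot: [179.9, 0.0, 88.0]
force: [-0.0, -0.2, 0.5]
gripper_width: 19.3
gripper_force: 10.0
t 7.35 [ 465.4 -105.7  100.2] [1.7992e+02 1.0000e-02 8.8010e+01] F [-0.  -0.2  0.5] w 19.3 g 10.0
slide units total [-0.   -0.05  2.66] spin units to yaw88 0.0
```

```bash
python3 -m jog '{"jaw":[10,10,10,10,10,10,10,20,32,40],"slide":[[0,-0.05,0.8],[0,0,0.8],[0,0,0.6],[0,0,0.3],[0,0,0.16],[0,0,0],[0,0,0],[0,0,0],[0,0,0],[0,0,0]],"spin":[0,0,0,0,0,0,0,0,0,0]}'; python3 go.py 464 -105.8 110
```

```text
time_s: 8.35
ee_pos: [462.7, -105.9, 20.5]
ee_rot: [180.0, 0.0, 88.0]
force: [-0.0, 0.2, 0.9]
gripper_width: 32.8
gripper_force: 0.0
t 8.35 [ 462.7 -105.9   20.5] [1.7996e+02 1.0000e-02 8.7980e+01] F [-0.   0.2  0.9] w 32.8 g 0.0
slide units total [ 0.01  0.04 -2.98] spin units to yaw88 -0.0
```

```bash
python3 -m jog '{"jaw":[40,40,48,48,48,48,48,48,48,48],"slide":[[0,0,-0.5],[0,0,-0.9],[0,0,-0.9],[0,0,-0.7],[0.5,0.4,0],[1,0.8,0],[1,0.8,0],[1,0.8,0],[1,0.8,0],[1,0.8,0]],"spin":[0,0,0,0,0,0,0,0,0,0]}' ; python3 go.py 678 162.6 100
```

```text
time_s: 9.35
ee_pos: [601.0, 55.7, 110.2]
ee_rot: [180.0, 0.0, 88.0]
force: [0.5, -0.4, 1.2]
gripper_width: 47.6
gripper_force: 0.0
t 9.35 [601.   55.7 110.2] [1.7999e+02 1.0000e-02 8.7980e+01] F [ 0.5 -0.4  1.2] w 47.6 g 0.0
slide units total [3.65 2.44 0.34] spin units to yaw88 -0.0
```

```bash
python3 -m jog '{"jaw":[48,48,48,48,48,48,48],"slide":[[1,0.7,0],[1,0.7,0],[1,0.6,0],[0.5,0.3,0.3],[0.15,0.14,0],[0,0,0],[0,0,0]],"spin":[0,0,0,0,0,0,0]}' ; python3 go.py 678 162.6 10
python3 - <<'E'
from h import *
p=px("wrist",[678,162.6,42]);im=env.grab_frame("wrist")
print(p,px("wrist",[688,162.6,42]),[b for b in blobs(im,1,150,100,6000) if np.hypot(*(b[0]-p))<60])
T=env.grab_frame("top")
for t in (160,175,190):
  b=near(blobs(T,1,t,15,400),px("top",[463.5,-105.8,45]),10)
  if b: print(t,b[1:],onz("top",b[0],45))
E
```

```text
time_s: 10.05
ee_pos: [676.5, 159.9, 101.0]
ee_rot: [-179.9, 0.1, 87.9]
force: [-0.4, 0.1, 0.3]
gripper_width: 48.0
gripper_force: 0.0
t 10.05 [676.5 159.9 101. ] [-1.7993e+02  6.0000e-02  8.7930e+01] F [-0.4  0.1  0.3] w 48.0 g 0.0
slide units total [0.1  0.05 3.03] spin units to yaw88 -0.01
[277.93924    216.43877042] [292.65963782 215.70443829] [(array([322.3591954 , 194.27011494]), np.int32(348), np.int32(10), np.int32(44)), (array([278.58247423, 214.73883162]), np.int32(582), np.int32(30), np.int32(29)), (array([280.90662932, 270.74556489]), np.int32(4284), np.int32(95), np.int32(60))]
160 (np.int32(64), np.int32(9), np.int32(9)) [ 462.57825878 -105.35733898]
175 (np.int32(55), np.int32(8), np.int32(8)) [ 462.4239231  -105.29169838]
190 (np.int32(53), np.int32(8), np.int32(8)) [ 462.65628603 -105.4700252 ]
```

```bash
python3 -m jog '{"jaw":[48,48,48,48,48,48,20,15,15,15],"slide":[[0.1,0.03,0.8],[0,0,0.9],[0,0,0.8],[0,0,0.4],[0,0,0.07],[0,0,0],[0,0,0],[0,0,0],[0,0,0],[0,0,0]],"spin":[0,0,0,0,0,0,0,0,0,0]}' 12; python3 go.py 466.3 -35.7 115
```

```text
time_s: 11.15
ee_pos: [678.7, 164.3, 12.9]
ee_rot: [179.9, -0.0, 88.0]
force: [-0.5, -0.3, 2.4]
gripper_width: 23.8
gripper_force: 12.0
t 11.15 [678.7 164.3  12.9] [ 1.7992e+02 -1.0000e-02  8.7990e+01] F [-0.5 -0.3  2.4] w 23.8 g 12.0
slide units total [-6.91 -6.84 -3.41] spin units to yaw88 -0.0
```

```bash
python3 -m jog '{"jaw":[15,15,15,15,15,15,15,15,15,15],"slide":[[0,0,-0.4],[0,0,-0.9],[0,0,-0.9],[0,0,-0.9],[-0.5,-0.5,-0.31],[-0.9,-0.9,0],[-0.9,-0.9,0],[-0.9,-0.9,0],[-0.9,-0.9,0],[-0.9,-0.9,0]],"spin":[0,0,0,0,0,0,0,0,0,0]}' && python3 -m jog '{"jaw":[15,15,15,15,15,15,15],"slide":[[-0.9,-0.9,0],[-0.7,-0.7,0],[-0.3,-0.24,0],[0,0,0],[0,0,0],[0,0,0],[0,0,0]],"spin":[0,0,0,0,0,0,0]}'; python3 go.py 466.3 -35.3 28.2
```

```text
time_s: 12.15
ee_pos: [522.0, 18.7, 115.2]
ee_rot: [179.9, 0.0, 88.0]
force: [0.3, -1.2, -0.3]
gripper_width: 24.3
gripper_force: 12.0
time_s: 12.85
ee_pos: [466.8, -34.8, 114.2]
ee_rot: [180.0, -0.0, 88.0]
force: [-0.3, 0.5, -0.6]
gripper_width: 24.3
gripper_force: 12.0
t 12.85 [466.8 -34.8 114.2] [179.98  -0.    88.04] F [-0.3  0.5 -0.6] w 24.3 g 12.0
slide units total [-0.02 -0.02  2.87] spin units to yaw88 0.01
```

```bash
python3 -m jog '{"jaw":[15,15,15,15,15,15,15,25,37,48],"slide":[[0,0,0.8],[0,0,0.9],[0,0,0.7],[0,0,0.3],[0,0,0.18],[0,0,0],[0,0,0],[0,0,0],[0,0,0],[0,0,0]],"spin":[0,0,0,0,0,0,0,0,0,0]}'; python3 go.py 588.4 278.4 120
```

```text
time_s: 13.85
ee_pos: [466.2, -35.5, 28.3]
ee_rot: [179.9, 0.0, 88.0]
force: [0.9, -0.6, -1.5]
gripper_width: 38.2
gripper_force: 0.0
t 13.85 [466.2 -35.5  28.3] [1.7995e+02 1.0000e-02 8.7980e+01] F [ 0.9 -0.6 -1.5] w 38.2 g 0.0
slide units total [10.6   3.71 -3.05] spin units to yaw88 -0.0
```

```bash
python3 -m jog '{"jaw":[48,48,55,55,55,55,55,55,55,55],"slide":[[0,0,-0.5],[0,0,-0.9],[0,0,-0.9],[0,0,-0.75],[0.6,0.2,0],[1,0.35,0],[1,0.35,0],[1,0.35,0],[1,0.35,0],[1,0.35,0]],"spin":[0,0,0,0,0,0,0,0,0,0]}' && python3 -m jog '{"jaw":[55,55,55,55,55,55,55,55,55],"slide":[[1,0.35,0],[1,0.35,0],[1,0.35,0],[1,0.35,0],[0.7,0.3,0],[0.3,0.06,0],[0,0,0],[0,0,0],[0,0,0]],"spin":[0,0,0,0,0,0,0,0,0]}' ; python3 go.py 588.4 278.4 18
python3 - <<'E'
from h import *
P=[588.4,278.4,54]
p=px("wrist",P);im=env.grab_frame("wrist")
print(p,px("wrist",[598.4,278.4,54]),[b for b in blobs(im,1,150,100,6000) if np.hypot(*(b[0]-p))<60])
T=env.grab_frame("top")
for t in (160,175,190):
  b=near(blobs(T,1,t,15,400),px("top",[466.3,-35.8,57]),10)
  if b: print(t,b[1:],onz("top",b[0],57))
E
```

```text
time_s: 14.85
ee_pos: [530.6, 131.6, 119.6]
ee_rot: [180.0, 0.0, 88.0]
force: [0.6, 0.5, -0.2]
gripper_width: 54.8
gripper_force: 0.0
time_s: 15.75
ee_pos: [587.9, 277.2, 119.5]
ee_rot: [-180.0, 0.0, 87.9]
force: [-0.1, 0.8, 0.5]
gripper_width: 54.9
gripper_force: 0.0
t 15.75 [587.9 277.2 119.5] [-1.7997e+02  4.0000e-02  8.7930e+01] F [-0.1  0.8  0.5] w 54.9 g 0.0
slide units total [0.04 0.02 3.38] spin units to yaw88 -0.01
[276.5507627  215.54205947] [290.89579635 215.1210673 ] [(array([319.68382353, 189.25735294]), np.int32(136), np.int32(6), np.int32(42)), (array([277.55316456, 214.29620253]), np.int32(790), np.int32(36), np.int32(34)), (array([281.41805508, 265.98010881]), np.int32(5882), np.int32(109), np.int32(68))]
160 (np.int32(103), np.int32(12), np.int32(11)) [466.2645282  -37.31348225]
175 (np.int32(95), np.int32(11), np.int32(11)) [466.16369222 -37.11901088]
190 (np.int32(87), np.int32(10), np.int32(11)) [465.99846467 -36.82046261]
```

```bash
python3 -m jog '{"jaw":[55,55,55,55,55,55,30,20,20,20],"slide":[[0.06,0.03,0.8],[0,0,0.9],[0,0,0.9],[0,0,0.6],[0,0,0.18],[0,0,0],[0,0,0],[0,0,0],[0,0,0],[0,0,0]],"spin":[0,0,0,0,0,0,0,0,0,0]}' 15; python3 go.py 469 34.6 125
```

```text
time_s: 16.85
ee_pos: [589.7, 280.4, 19.0]
ee_rot: [179.9, -0.0, 88.0]
force: [-0.7, 0.0, 1.5]
gripper_width: 29.3
gripper_force: 15.0
t 16.85 [589.7 280.4  19. ] [ 1.7993e+02 -3.0000e-02  8.7980e+01] F [-0.7  0.   1.5] w 29.3 g 15.0
slide units total [-8.33 -3.73 -3.54] spin units to yaw88 -0.0
```

```bash
python3 -m jog '{"jaw":[20,20,20,20,20,20,20,20,20,20],"slide":[[0,0,-0.4],[0,0,-0.9],[0,0,-0.9],[0,0,-0.9],[-0.5,-0.2,-0.44],[-1,-0.45,0],[-1,-0.45,0],[-1,-0.45,0],[-1,-0.45,0],[-1,-0.45,0]],"spin":[0,0,0,0,0,0,0,0,0,0]}' && python3 -m jog '{"jaw":[20,20,20,20,20,20,20,20],"slide":[[-1,-0.45,0],[-1,-0.45,0],[-0.6,-0.3,0],[-0.21,-0.08,0],[0,0,0],[0,0,0],[0,0,0],[0,0,0]],"spin":[0,0,0,0,0,0,0,0]}'; python3 go.py 469 35.3 34.3
```

```text
time_s: 17.85
ee_pos: [508.1, 115.9, 124.1]
ee_rot: [-179.9, 0.0, 88.0]
force: [0.2, 0.4, -0.9]
gripper_width: 29.8
gripper_force: 15.0
time_s: 18.65
ee_pos: [469.1, 35.7, 124.1]
ee_rot: [-180.0, -0.0, 88.0]
force: [-0.2, 0.2, -1.7]
gripper_width: 29.2
gripper_force: 15.0
t 18.65 [469.1  35.7 124.1] [-180.     -0.     88.05] F [-0.2  0.2 -1.7] w 29.2 g 15.0
slide units total [-0.01 -0.    2.99] spin units to yaw88 0.01
```

```bash
python3 -m jog '{"jaw":[20,20,20,20,20,20,20,30,42,55],"slide":[[0,0,0.8],[0,0,0.9],[0,0,0.8],[0,0,0.35],[0,0,0.14],[0,0,0],[0,0,0],[0,0,0],[0,0,0],[0,0,0]],"spin":[0,0,0,0,0,0,0,0,0,0]}'; python3 go.py 570.2 -104.4 135
```

```text
time_s: 19.65
ee_pos: [469.0, 35.0, 34.9]
ee_rot: [179.9, 0.0, 88.0]
force: [0.2, 0.4, -0.8]
gripper_width: 43.1
gripper_force: 0.0
t 19.65 [469.   35.   34.9] [179.94   0.    87.98] F [ 0.2  0.4 -0.8] w 43.1 g 0.0
slide units total [-4.53  3.54 -3.33] spin units to yaw88 -0.0
```

```bash
python3 -m jog '{"jaw":[55,55,60,60,60,60,60,60,60,60],"slide":[[0,0,-0.5],[0,0,-0.9],[0,0,-0.9],[0,0,-0.9],[-0.4,0.3,-0.13],[-0.8,0.7,0],[-0.8,0.7,0],[-0.8,0.7,0],[-0.8,0.6,0],[-0.6,0.4,0]],"spin":[0,0,0,0,0,0,0,0,0,0]}' && python3 -m jog '{"jaw":[60,60,60,60,60],"slide":[[-0.33,0.14,0],[0,0,0],[0,0,0],[0,0,0],[0,0,0]],"spin":[0,0,0,0,0]}' ; python3 go.py 570.2 -104.4 24
python3 - <<'E'
from h import *
P=[570.2,-104.4,66]
p=px("wrist",P);im=env.grab_frame("wrist")
print(p,px("wrist",[580.2,-104.4,66]),[b for b in blobs(im,1,150,100,6000) if np.hypot(*(b[0]-p))<60])
T=env.grab_frame("top")
for t in (160,175,190):
  b=near(blobs(T,1,t,15,400),px("top",[469,34.2,69]),10)
  if b: print(t,b[1:],onz("top",b[0],69))
E
```

```text
time_s: 20.65
ee_pos: [567.2, -96.8, 133.3]
ee_rot: [-180.0, 0.0, 87.9]
force: [0.2, 0.4, 0.2]
gripper_width: 60.2
gripper_force: 0.0
time_s: 21.15
ee_pos: [569.6, -103.7, 134.6]
ee_rot: [-180.0, -0.0, 88.0]
force: [0.3, 0.0, 0.0]
gripper_width: 60.2
gripper_force: 0.0
t 21.15 [ 569.6 -103.7  134.6] [-1.7999e+02 -1.0000e-02  8.8040e+01] F [0.3 0.  0. ] w 60.2 g 0.0
slide units total [-0.02  0.02  3.69] spin units to yaw88 0.01
[276.71354963 216.78011193] [290.86937743 216.17737545] [(array([277.91311903, 214.7680278 ]), np.int32(1151), np.int32(43), np.int32(40))]
160 (np.int32(150), np.int32(14), np.int32(14)) [468.95093407  32.70291532]
175 (np.int32(139), np.int32(14), np.int32(14)) [469.29964273  33.10292007]
190 (np.int32(130), np.int32(13), np.int32(13)) [469.46239663  33.00922572]
```

```bash
python3 -m jog '{"jaw":[60,60,60,60,60,60,35,25,25,25],"slide":[[0.02,0.03,0.8],[0,0,0.9],[0,0,0.9],[0,0,0.8],[0,0,0.29],[0,0,0],[0,0,0],[0,0,0],[0,0,0],[0,0,0]],"spin":[0,0,0,0,0,0,0,0,0,0]}' 18; python3 go.py 471.4 104.3 135
```

```text
time_s: 22.25
ee_pos: [571.4, -104.1, 24.7]
ee_rot: [179.9, 0.0, 88.0]
force: [0.0, 1.2, 2.7]
gripper_width: 34.4
gripper_force: 18.0
t 22.25 [ 571.4 -104.1   24.7] [1.7991e+02 2.0000e-02 8.7980e+01] F [0.  1.2 2.7] w 34.4 g 18.0
slide units total [ 6.82 -3.57 -3.68] spin units to yaw88 -0.0
```

```bash
python3 -m jog '{"jaw":[25,25,25,25,25,25,25,25,25,25],"slide":[[0,0,-0.4],[0,0,-0.9],[0,0,-0.9],[0,0,-0.9],[0.4,-0.2,-0.58],[0.9,-0.4,0],[0.9,-0.4,0],[0.9,-0.5,0],[0.9,-0.5,0],[0.9,-0.5,0]],"spin":[0,0,0,0,0,0,0,0,0,0]}' && python3 -m jog '{"jaw":[25,25,25,25,25,25,25,25],"slide":[[0.9,-0.5,0],[0.6,-0.4,0],[0.32,-0.17,0],[0,0,0],[0,0,0],[0,0,0],[0,0,0],[0,0,0]],"spin":[0,0,0,0,0,0,0,0]}'; python3 go.py 471.4 104 40
```

```text
time_s: 23.25
ee_pos: [500.5, 46.6, 135.0]
ee_rot: [179.9, -0.0, 88.0]
force: [0.9, -0.5, -0.8]
gripper_width: 34.1
gripper_force: 18.0
time_s: 24.05
ee_pos: [471.3, 100.7, 134.0]
ee_rot: [-180.0, 0.0, 87.9]
force: [0.3, -0.6, -0.3]
gripper_width: 34.4
gripper_force: 18.0
t 24.05 [471.3 100.7 134. ] [-1.800e+02  1.000e-02  8.792e+01] F [ 0.3 -0.6 -0.3] w 34.4 g 18.0
slide units total [ 0.11 -0.    3.13] spin units to yaw88 -0.01
```

Run:
```python
from h import *
a=env.grab_frame("top");c=env.grab_frame("side")
cv2.imwrite("pics/carry.png",np.hstack([a[200:320,150:400],c[120:360:,220:420][:120,:]])[:,:,::-1])
cv2.imwrite("pics/side2.png",c[:,:,::-1])
```

```text
(no output)
```

View pics/side2.png

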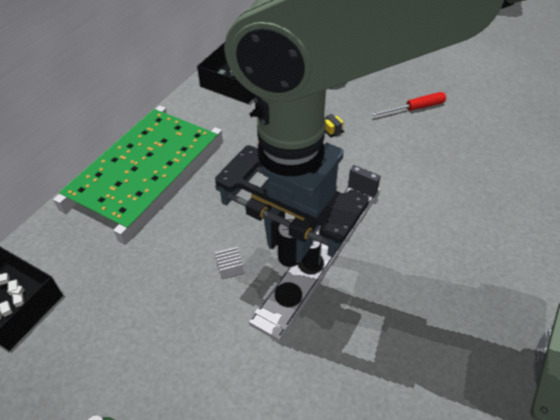

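Cap_4 is held upright over the rail near the free pad at (289,294), and cap_3 is standing at (312,255). Lowering onto pad_1.

```bash
python3 -m jog '{"jaw":[25,25,25,25,25,25,25,35,47,60],"slide":[[0.09,0,0.8],[0,0,0.9],[0,0,0.9],[0,0,0.4],[0,0,0.13],[0,0,0],[0,0,0],[0,0,0],[0,0,0],[0,0,0]],"spin":[0,0,0,0,0,0,0,0,0,0]}'; python3 -m jog '{"jaw":[60,60,60,60,60,60,60,60,60,60],"slide":[[0,0,-0.5],[0,0,-0.9],[0,0,-0.9],[0,0,-0.9],[0,0,-0.9],[0,0.9,-0.9],[0,0.9,0],[0,0.9,0],[0,0.9,0],[0,0.9,0]],"spin":[0,0,0,0,0,0,0,0,0,0]}' && python3 -m jog '{"jaw":[60,60,60,60,60,60],"slide":[[1,0.9,0],[1,0,0],[1,0,0],[1,0,0],[1,0,0],[1,0,0]],"spin":[0,0,0,0,0,0]}'
python3 - <<'E'
from h import *
P=[(471.4,104),(469,34.2),(466.3,-35.7),(464,-105.8)];H=[66,54,42,30]
im={n:env.grab_frame(n) for n in("top","side")}
for n in im: cv2.imwrite(f"pics/{n}3.png",im[n][:,:,::-1])
for p,h in zip(P,H):
  for n in im:
    for t in (150,180):
      b=near(blobs(im[n],1,t,15,600),px(n,[*p,15+h]),8)
      if b: print(h,n,t,b[1:],(onz(n,b[0],15+h)-p).round(1))
E
```

```text
time_s: 25.15
ee_pos: [471.4, 104.0, 40.5]
ee_rot: [180.0, -0.0, 88.0]
force: [-0.5, 0.1, 0.3]
gripper_width: 48.0
gripper_force: 0.0
time_s: 26.15
ee_pos: [607.0, 99.2, 190.3]
ee_rot: [180.0, 0.0, 88.0]
force: [-0.0, 0.2, -0.6]
gripper_width: 60.1
gripper_force: 0.0
time_s: 26.75
ee_pos: [639.2, 279.4, 190.1]
ee_rot: [-180.0, 0.0, 88.0]
force: [0.4, 0.4, -0.8]
gripper_width: 60.2
gripper_force: 0.0
66 side 150 (np.int32(232), np.int32(19), np.int32(16)) [ 0.9 -1.4]
66 side 180 (np.int32(142), np.int32(19), np.int32(15)) [ 1.9 -3.2]
54 top 150 (np.int32(154), np.int32(14), np.int32(14)) [ 0.  -1.4]
54 top 180 (np.int32(134), np.int32(13), np.int32(14)) [ 0.1 -1.1]
54 side 150 (np.int32(154), np.int32(16), np.int32(13)) [ 0.9 -2.4]
54 side 180 (np.int32(101), np.int32(14), np.int32(13)) [ 0.9 -2.2]
42 top 150 (np.int32(106), np.int32(12), np.int32(11)) [ 0.1 -1.5]
42 top 180 (np.int32(89), np.int32(10), np.int32(11)) [-0.2 -1. ]
42 side 180 (np.int32(39), np.int32(11), np.int32(8)) [-1.8 -0.9]
30 top 150 (np.int32(65), np.int32(9), np.int32(9)) [-1.3  0.5]
30 top 180 (np.int32(53), np.int32(8), np.int32(8)) [-1.3  0.3]
30 side 150 (np.int32(215), np.int32(28), np.int32(21)) [-10.6  -2.9]
```

View pics/side3.png

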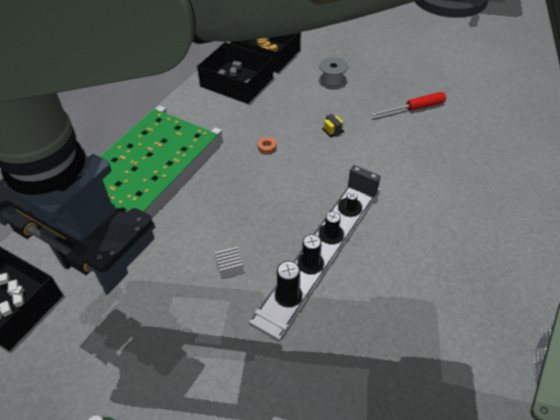

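View pics/top3.png

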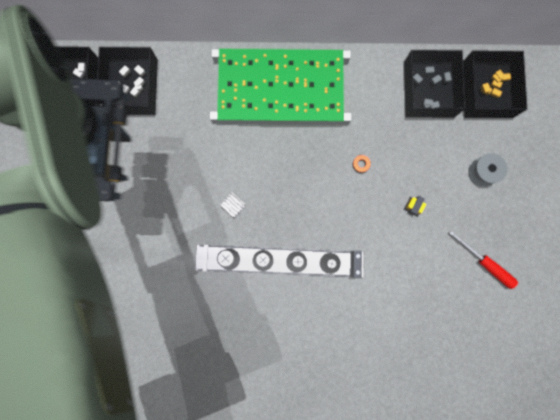

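Both views show all four caps upright on their pads in the right order: side (288,270), (312,241), (333,217), (352,199), smallest next to the stop. By the top camera, cap_1 to cap_3 are within about 1.5 mm of centre. Cap_4 shows in the side view only, about 1.5 to 3.5 mm off depending on the threshold. The arm is clear, so I'm handing in.

```bash
python3 -c "
from workcell import env
print(env.job_done())"
```

```text
the job is handed in; nothing more can be done
None
```

I handed the job in: all four capacitors stand upright on their pads in size order, smallest next to the stop, after about 27 s; measured offsets from pad centre are about 1.5 mm for three, and 1.5 to 3.5 mm for the largest (side camera only).

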